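# Line up the sofa feet by height against fence and stop

## Robot

A 6-joint arm with a two-finger parallel gripper is mounted at the origin on the work surface. World frame = base frame: x ahead of the robot, y to its left, z up, the work surface at z = 0. Lengths are in m, angles in rad, forces in N, time in s.
With the tool pointing down it reaches from about 0.325 to 0.85 m from the base axis. Payload 15.5 kg.
Tool frame: the origin (TCP) lies midway between the tips of the shut fingers; the grasp point (between the pads) lies 19 mm behind it; x points along the fingers, z is the direction in which the jaws open and shut, and the axes are right-handed (so a half turn about x gives the same grasp; the last joint's range is limited). The gripper opens to 91 mm and grips with 3 to 60 N. Pads are 32 mm wide; open, the fingers measure 118 mm over their backs; the gripper's body (76 mm by 178 mm) begins 60 mm behind the grasp point.
Start: joints at [-1.442, 0.494, 1.345, -0, 1.302, -0.096], TCP at [0.139, -0.609, 0.214] pointing down, gripper open.
Joint ranges: [-2.91, 2.91], [-0.82, 2.16], [0.22, 2.67], [-1.22, 4.37], [0.12, 2.79], [-3.08, 3.08]. Speed limits (rad/s): [1.89, 1.89, 2.57, 3.01, 3.01, 3.01].

## Interface

Orientations are given as a 3x3 rotation matrix whose columns are the frame's x, y, z axes.
In Python, from cell import state, get_image, hand_in, outline_of gives the robot as it stands.
- The arm moves only by the shell command python3 -m inch 'ROWS' [OPENING]. ROWS is JSON, a list of rows, each an object with "xyz": the shift along the tool's x, y, z in cm, a list of three; "turn": the turn, a rotation vector about the tool's x, y, z in degrees, a list of three. In form: [{"xyz": [tx, ty, tz], "turn": [ax, ay, az]}, ...]. A call has 1 to 12 rows; each row is the pose to reach, as a shift and turn from the pose measured when the call began, along the tool's axes at that moment; what a row does not reach only later rows make up. A row lasts 1/8 s, in which the tool goes at most 62.5 mm and 10.7 degrees, less where a joint would pass 70% of its speed; a pose out of reach is approached as far as the arm can. A call with a gripper value outside its range is refused whole. OPENING is the closure, from 0 (fully open) to 1 (shut), set as the call begins (- or left out, the last holds). The fingers move at their own pace and stop on an object; the grip force is fixed at half the most. Time passes only in rows, so rows that repeat a pose let the fingers close. It gives the time, the measured TCP pose, the force and the opening at its end, in the units of the state.
- state(): the state, without advancing time (a new reading comes with each control period).
- get_image(name): name is "scene" or "top" or "wrist"; returns a dict with "img" (400x640x3 uint8, red, green, blue), "range_z" (400x640 float32, m along the optical axis (not along the pixel's ray), 0 where there is no reading), "mtx" (3x3 intrinsics, pixels), "R" (3x3) and "t" (3): a world point X has camera coordinates R X + t. Camera axes: x right, y down, z forward; pixel columns grow to the right and rows downward; lengths in m; the calibration is good to about 2 mm. A picture is of the moment at which its call begins.
- hand_in(): hands the job in, once; it reports no verdict.
Trained networks look in the newest picture that a camera, given by its name, has taken for a name from the list of things; names that differ only in an ending like _2 or _b are one class to them, and where a whole thing is asked for, a point or a joint stands for the part that bears it (a point fixed in the world has none). Each returns a list of dicts, best first, with "conf" (0 to 1); they miss things now and then, are a little off and sometimes report something else, mostly with a low value. They report only what shows in the picture. A call takes as long as a camera call. They do not tell look-alikes from the thing itself.
- outline_of(camera, query): "pixels" (400x640 bool, what is visible of it) and "location" ([row, column] in pixels, amid what is visible of it).
The state is a dict: "time_s": time; "joint_pos": joint angles; "joint_velocities": joint speeds; "tau": joint torques, N m; "ee_pos": TCP position; "ee_rot": TCP orientation; "force": force on the tool from outside, world axes, zero at the start; "wrist_torque": the same for the moment, N m; "gripper_width": finger opening in m.
Only numpy, scipy, OpenCV 4.12 (cv2) and the standard library are available. Lean on these libraries where they do the work, as an engineer would, in place of code of your own. Each camera call takes 0.05 s, during which the arm holds its last target.

## Task

Line the four wooden sofa feet up on the bench by height, standing upright in one row along the dark wooden fence strip, on its robot side: the shortest goes into the corner where the fence meets the aluminium stop block, then the next taller, up to the tallest. Work from the shortest to the tallest, each foot pushed snugly and squarely against the fence and against the stop or the foot before it, before the next one is brought. Leave the glue bottle, the carton and the hammer where they are.

Things in the scene. Friction and masses are not known exactly. Their poses are not given: they have to be found in the camera images.
- foot_b_center (a point): Second shortest of four loose square furniture feet: pale wooden block 44 x 44 mm, 65 mm tall, upright, black glide below, steel plate and 8 mm stud (12 mm high) on top; about 98 g. Point: the block's centre, 32.5 mm above its underside. z up, x and y square to its sides. Starts standing on a fixed 9 mm thick brown board.
- foot_d_center (a point): Tallest of four loose square furniture feet: pale wooden block 44 x 44 mm, 105 mm tall, upright, black glide below, steel plate and 8 mm stud (12 mm high) on top; about 152 g. Point: the block's centre, 52.5 mm above its underside. z up, x and y square to its sides. Starts standing on a fixed 9 mm thick brown board.
- foot_a_center (a point): Shortest of four loose square furniture feet: pale wooden block 44 x 44 mm, 45 mm tall, upright, black glide below, steel plate and 8 mm stud (12 mm high) on top; about 71 g. Point: the block's centre, 22.5 mm above its underside. z up, x and y square to its sides. Starts standing on a fixed 9 mm thick brown board.
- foot_c_center (a point): Second tallest of four loose square furniture feet: pale wooden block 44 x 44 mm, 85 mm tall, upright, black glide below, steel plate and 8 mm stud (12 mm high) on top; about 125 g. Point: the block's centre, 42.5 mm above its underside. z up, x and y square to its sides. Starts standing on a fixed 9 mm thick brown board.
- fence: Fixed dark wooden strip on the bench, left or right: 330 mm long (its y), 40 mm deep (its x), 12 mm high. Origin: on the bench at the middle of its front face, the one towards the robot; x points into the strip, away from the robot. A black knob (22 mm across, up to 22 mm above the bench) on top of the strip near the end away from the stop only holds it down; it is no stop.
- stop: Fixed aluminium block against the fence's front face near either end of it: 30 mm along the fence (its y), 44 mm out from it (its x), 30 mm high, bolt head 4 mm more. Origin: on the bench under its centre, 22 mm in front of the fence's face; axes parallel to the fence's. The row starts at its side towards the fence's middle: foot centres 37 mm, 81, 125, 169 from the origin.
There are look-alikes about, which are no part of the job. What is shaped like the part that bears foot_a_center but green or yellow is not meant. Leave any purple look-alike of the part that bears foot_c_center alone.

How it is judged:
On the way, in this order (a step that is already met when the one before it is completed fails the run):
1. the shortest foot stands upright in its place, against the fence and the stop (x of foot_a_center in the frame of stop between -0.01 and 0.005 m and (y of foot_a_center in the frame of stop between 0.031 and 0.047 m or y of foot_a_center in the frame of stop between -0.047 and -0.031 m) and height (world z) of foot_a_center between 0.0175 and 0.0275 m and angle between foot_a_center's own z axis and vertical below 0.1 rad and (angle between the x axis of foot_a_center and the x axis of stop, either way round below 0.17 rad or angle between the x axis of foot_a_center and the y axis of stop, either way round below 0.17 rad) and y of foot_a_center in the frame of fence between -0.13 and 0.13 m), for 0.2 s.
2. the second shortest foot stands upright in its place, against the fence and the foot before it (x of foot_b_center in the frame of stop between -0.01 and 0.005 m and (y of foot_b_center in the frame of stop between 0.075 and 0.101 m or y of foot_b_center in the frame of stop between -0.101 and -0.075 m) and height (world z) of foot_b_center between 0.0275 and 0.0375 m and angle between foot_b_center's own z axis and vertical below 0.1 rad and (angle between the x axis of foot_b_center and the x axis of stop, either way round below 0.17 rad or angle between the x axis of foot_b_center and the y axis of stop, either way round below 0.17 rad) and horizontal distance between foot_b_center and foot_a_center below 0.054 m), for 0.2 s.
3. the second tallest foot stands upright in its place, against the fence and the foot before it (x of foot_c_center in the frame of stop between -0.01 and 0.005 m and (y of foot_c_center in the frame of stop between 0.119 and 0.155 m or y of foot_c_center in the frame of stop between -0.155 and -0.119 m) and height (world z) of foot_c_center between 0.0375 and 0.0475 m and angle between foot_c_center's own z axis and vertical below 0.1 rad and (angle between the x axis of foot_c_center and the x axis of stop, either way round below 0.17 rad or angle between the x axis of foot_c_center and the y axis of stop, either way round below 0.17 rad) and horizontal distance between foot_c_center and foot_b_center below 0.054 m), for 0.2 s.
4. the tallest foot stands upright in its place, against the fence and the foot before it (x of foot_d_center in the frame of stop between -0.01 and 0.005 m and (y of foot_d_center in the frame of stop between 0.163 and 0.209 m or y of foot_d_center in the frame of stop between -0.209 and -0.163 m) and height (world z) of foot_d_center between 0.0475 and 0.0575 m and angle between foot_d_center's own z axis and vertical below 0.1 rad and (angle between the x axis of foot_d_center and the x axis of stop, either way round below 0.17 rad or angle between the x axis of foot_d_center and the y axis of stop, either way round below 0.17 rad) and horizontal distance between foot_d_center and foot_c_center below 0.054 m), for 0.2 s.
At the end, for the whole second after the job is handed in: The feet stand upright (0.1 rad) on the bench, released and at rest, in one row from the stop by rising height, each within 10 mm of touching the fence and of touching the stop or the foot before it, square to the fence within 0.17 rad (all of step 1 and all of step 2 and all of step 3 and all of step 4 and linear speed of each of foot_a, foot_b, foot_c, foot_d below 0.02 m/s).
It fails at once if the glue bottle is moved by more than 3 cm (distance of glue from where it was at the start of the episode above 0.03 m).
It fails at once if the carton is moved by more than 3 cm (distance of carton from where it was at the start of the episode above 0.03 m).
It fails at once if the hammer is moved by more than 3 cm (distance of hammer from where it was at the start of the episode above 0.03 m).
It also fails if it takes over 122 s, if anything falls off the work surface, if the arm or the gripper's body presses on something with over 40 N, if the wrist force passes 120 N, or if a joint passes its speed limit or range.

## Working session

There is one attempt and no reset: what is moved stays moved. The work goes in short steps, Python scripts to look and compute and a shell command to move; the robot and the scene stay as the last step left them, time stands still between calls to the robot, and variables do not carry over. Pictures are saved under pics/ and viewed, and the job is handed in when it is done.

```bash
ls; mkdir -p pics; python3 - <<'E'
from cell import state,get_image
import cv2
s=state(); print({k:s[k] for k in('time_s','ee_pos','ee_rot','force','gripper_width')})
for n in('scene','top','wrist'):
    g=get_image(n); cv2.imwrite(f'pics/{n}0.png',g['img'][:,:,::-1])
E
```

```text
pics
{'time_s': 0.0, 'ee_pos': array([ 0.13868031, -0.60903289,  0.21334529]), 'ee_rot': array([[-1.54732740e-04,  9.75064447e-01,  2.21921835e-01],
       [ 1.20887142e-03,  2.21921858e-01, -9.75063704e-01],
       [-9.99999257e-01,  1.17400685e-04, -1.21306612e-03]]), 'force': array([0.19700556, 0.63054965, 0.08297456]), 'gripper_width': 0.0916666727051772}
```

View pics/scene0.png

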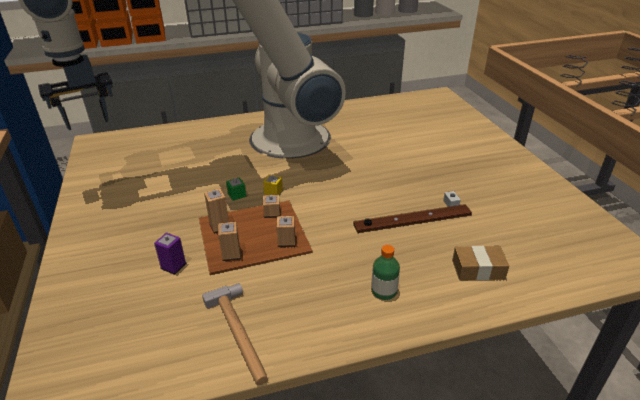

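View pics/top0.png

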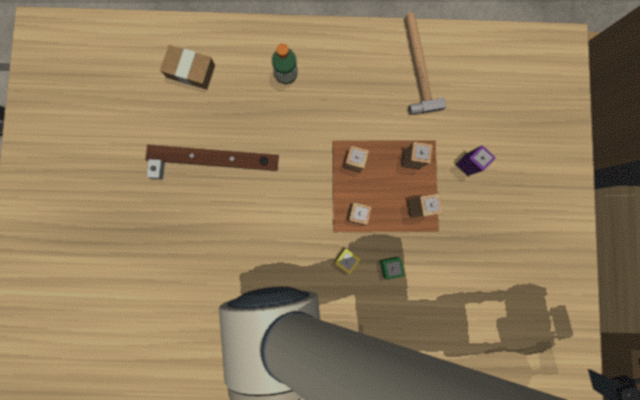

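View pics/wrist0.png

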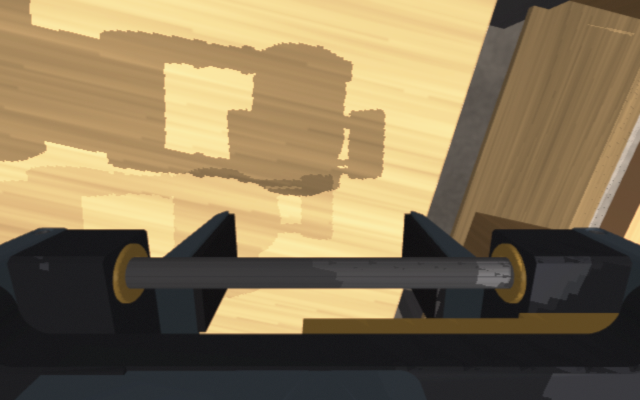

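The top view shows four pale feet on the brown board at (col,row) about (356,158), (418,154), (430,206) and (360,213). The fence runs from (147,152) to (278,163), with the stop at (155,169) on the left. The green, yellow and purple blocks are the look-alikes.

```bash
cat > h.py <<'E'
import numpy as np,cv2
from cell import state,get_image,outline_of
def cloud(g):
    z=g['range_z'].astype(float); v,u=np.mgrid[0:z.shape[0],0:z.shape[1]]
    K=g['mtx']; P=np.stack([(u-K[0,2])/K[0,0]*z,(v-K[1,2])/K[1,1]*z,z],-1)
    W=(P-g['t'])@g['R']; W[z<=0]=np.nan
    return W
def rect(xy):
    (c,s,a)=cv2.minAreaRect((xy*1000).astype(np.float32)); return np.round(c,1),np.round(s,1),round(a,1)
E
python3 - <<'E'
from h import *
g=get_image('top'); W=cloud(g)
print(g['R'].round(3),g['t'],g['mtx'])
for q in('foot_a_center','foot_b_center','foot_c_center','foot_d_center','fence','stop'):
    for d in outline_of('top',q):
        m=d['pixels']; P=W[m]; P=P[~np.isnan(P[:,0])]
        zt=np.percentile(P[:,2],90)
        h=np.median(P[P[:,2]>zt-.01][:,2]); T=P[abs(P[:,2]-h)<.006]
        print(q,round(d['conf'],2),np.round(d['location']),m.sum(),'top',round(h,4),rect(T[:,:2]),g['img'][m].mean(0).round())
E
```

```text
[[ 0.026 -1.     0.006]
 [-0.996 -0.027 -0.09 ]
 [ 0.09  -0.004 -0.996]] [-0.04909893  0.46174739  0.87255763] [[365.9305262    0.         312.81304334]
 [  0.         365.9305262  198.63441174]
 [  0.           0.           1.        ]]
foot_a_center 0.77 [269. 392.] 444 top 0.0438 (array([ 302.4, -229. ]), array([44.3, 44.3]), 13.2) [64. 80. 62.]
foot_a_center 0.64 [262. 344.] 380 top 0.0441 (array([ 316.6, -120.9]), array([43.1, 43.8]), 55.9) [126. 118.  80.]
foot_b_center 0.94 [160. 356.] 451 top 0.0732 (array([ 559.8, -135.9]), array([43.9, 44.4]), 76.0) [145. 127. 107.]
foot_c_center 0.86 [163. 475.] 734 top 0.0838 (array([ 563.1, -423.2]), array([44.2, 45.2]), 47.4) [87. 68. 87.]
foot_c_center 0.73 [154. 418.] 629 top 0.0931 (array([ 569.3, -279.8]), array([43.9, 43.2]), 82.3) [119. 101.  84.]
foot_c_center 0.4 [206. 425.] 605 top 0.113 (array([ 449.5, -294.7]), array([42.9, 43.2]), 11.0) [127. 110.  92.]
foot_d_center 0.85 [206. 423.] 623 top 0.113 (array([ 449. , -295.3]), array([44.3, 43.4]), 12.0) [126. 110.  91.]
fence 0.62 [160. 207.] 1914 top 0.0115 (array([561.3, 218.7]), array([329.7,  39.8]), 87.0) [87. 57. 42.]
stop 0.83 [169. 155.] 312 top 0.0296 (array([526.3, 353.1]), array([31.1, 43.7]), 86.7) [136. 135. 127.]
```

```bash
cat >> h.py <<'E'
def foot(W,H,near,r=.04):
    "H expected top z; near xy guess"
    m=(abs(W[...,2]-H)<.006)&(np.hypot(W[...,0]-near[0],W[...,1]-near[1])<r)
    return m.sum(),W[m][:,2].mean().round(4),rect(W[m][:,:2])
def go(x,y,z,jaw):
    "shift (cm, tool axes) and turn (deg) to tcp x,y,z, jaw deg, tool down"
    from scipy.spatial.transform import Rotation as Ro
    s=state();R=s['ee_rot'];j=np.radians(jaw)
    zc=np.array([np.cos(j),np.sin(j),0]);xc=np.array([0,0,-1.]);T=np.stack([xc,np.cross(zc,xc),zc],1)
    print('xyz',(R.T@(np.array([x,y,z])-s['ee_pos'])*100).round(2),'turn',np.degrees(Ro.from_matrix(R.T@T).as_rotvec()).round(2))
E
python3 - <<'E'
from h import *
g=get_image('top'); W=cloud(g)
print('a',W[213,360],foot(W,.053,W[213,360,:2]))
print('b',foot(W,.073,(.560,-.136)));print('c',foot(W,.093,(.569,-.28)));print('d',foot(W,.113,(.449,-.295)))
go(.45,-.14,.20,-10)
E
```

```text
a [ 0.42840758 -0.14647202  0.0664106 ] (np.int64(344), np.float64(0.053), (array([ 429.3, -147.9]), array([44.1, 43.8]), 78.4))
b (np.int64(345), np.float64(0.0733), (array([ 560. , -135.9]), array([43.9, 44.4]), 75.7))
c (np.int64(368), np.float64(0.0931), (array([ 570.1, -280.2]), array([44.7, 44.2]), 83.0))
d (np.int64(395), np.float64(0.1128), (array([ 449.1, -295.8]), array([43.8, 44.3]), 10.6))
xyz [  1.39  40.77 -38.86] turn [-67.18   0.     0.  ]
```

```bash
python3 - <<'E'
from h import *
go(.4293,-.1479,.20,-11.6)
E
```

```text
xyz [  1.39  38.58 -38.55] turn [-65.58   0.     0.  ]
```

```bash
python3 -m inch '[{"xyz":[0.4,5,-5],"turn":[-9,0,0]},{"xyz":[0.8,9,-9],"turn":[-18,0,0]},{"xyz":[1,13,-13],"turn":[-27,0,0]},{"xyz":[1.39,17,-17],"turn":[-36,0,0]},{"xyz":[1.39,21,-21],"turn":[-44,0,0]},{"xyz":[1.39,25,-25],"turn":[-52,0,0]},{"xyz":[1.39,29,-29],"turn":[-58,0,0]},{"xyz":[1.39,33,-33],"turn":[-63,0,0]},{"xyz":[1.39,36,-36],"turn":[-65.6,0,0]},{"xyz":[1.39,38.6,-38.55],"turn":[-65.6,0,0]},{"xyz":[1.39,38.6,-38.55],"turn":[-65.6,0,0]},{"xyz":[1.39,38.6,-38.55],"turn":[-65.6,0,0]}]' 0
python3 - <<'E'
from h import *
g=get_image('wrist'); cv2.imwrite('pics/w1.png',g['img'][:,:,::-1]); W=cloud(g)
print(foot(W,.053,(.4293,-.1479)))
go(.4293,-.1479,.026,-11.6)
E
```

```text
time_s: 2.05
ee_pos: [0.4293, -0.1481, 0.2]
ee_rot: [[-0.0, 0.2, 0.98], [-0.0, 0.98, -0.2], [-1.0, -0.0, -0.0]]
force: [-0.3, -0.2, -0.4]
gripper_width: 0.0914
(np.int64(1900), np.float64(0.0536), (array([ 428.9, -152.5]), array([43.5, 44. ]), 78.0))
xyz [17.41  0.06 -0.  ] turn [ 0.   -0.    0.01]
```

View pics/w1.png

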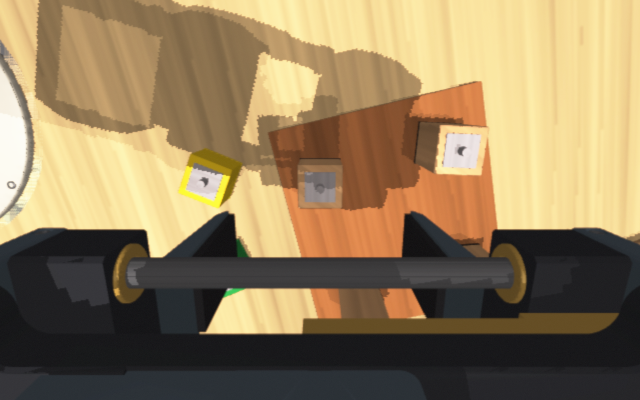

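The wrist view shows the short foot at (320,185), centred between the fingers, with the yellow look-alike at (207,180) clear of them. Its y differs by 4.6 mm from the top camera's, so I'll check with the scene camera.

```bash
python3 - <<'E'
from h import *
Ws=cloud(get_image('scene'));Wt=cloud(get_image('top'));Ww=cloud(get_image('wrist'))
for n,H,p in(('a',.053,(.429,-.149)),('b',.073,(.56,-.136)),('c',.093,(.57,-.28)),('d',.113,(.449,-.296)),('stop',.0297,(.526,.353)),('yel',.044,(.3166,-.121))):
    for k,W in(('s',Ws),('t',Wt),('w',Ww)):
        try: print(n,k,foot(W,H,p))
        except Exception as e: print(n,k,'-')
E
```

```text
a s (np.int64(165), np.float64(0.0523), (array([ 433.5, -150.7]), array([41.5, 49.6]), 79.0))
a t (np.int64(0), np.float64(nan), (array([0., 0.]), array([0., 0.]), 0.0))
a w (np.int64(1943), np.float64(0.0535), (array([ 428.6, -152.7]), array([44. , 43.9]), 78.5))
b s (np.int64(209), np.float64(0.0725), (array([ 562.6, -139.5]), array([42.6, 51.5]), 76.6))
b t (np.int64(31), np.float64(0.0722), (array([ 569.9, -117. ]), array([ 6.2, 33.8]), 64.9))
b w (np.int64(2410), np.float64(0.0734), (array([ 559.4, -141. ]), array([44.1, 44.6]), 75.9))
c s (np.int64(228), np.float64(0.0923), (array([ 573.2, -282.8]), array([43.5, 47.8]), 83.6))
c t (np.int64(0), np.float64(nan), (array([0., 0.]), array([0., 0.]), 0.0))
c w (np.int64(0), np.float64(nan), (array([0., 0.]), array([0., 0.]), 0.0))
d s (np.int64(183), np.float64(0.1122), (array([ 452.2, -298.5]), array([51. , 43.8]), 10.5))
d t (np.int64(0), np.float64(nan), (array([0., 0.]), array([0., 0.]), 0.0))
d w (np.int64(0), np.float64(nan), (array([0., 0.]), array([0., 0.]), 0.0))
stop s (np.int64(111), np.float64(0.028), (array([529.5, 350.6]), array([45.8, 32.3]), 4.2))
stop t (np.int64(231), np.float64(0.0297), (array([526.3, 353.3]), array([31.6, 43.8]), 87.0))
stop w (np.int64(0), np.float64(nan), (array([0., 0.]), array([0., 0.]), 0.0))
yel s (np.int64(134), np.float64(0.0431), (array([ 318. , -123.6]), array([48.2, 48.9]), 54.9))
yel t (np.int64(258), np.float64(0.0441), (array([ 316.2, -121.4]), array([43.5, 43.6]), 56.3))
yel w (np.int64(1874), np.float64(0.0446), (array([ 316.1, -126.2]), array([44.4, 44.4]), 56.3))h.py:13: RuntimeWarning: Mean of empty slice.
  return m.sum(),W[m][:,2].mean().round(4),rect(W[m][:,:2])
  ret = ret.dtype.type(ret / rcount)
```

```bash
python3 -m inch '[{"xyz":[5,0.24,0],"turn":[0,0,0]},{"xyz":[10,0.24,0],"turn":[0,0,0]},{"xyz":[14,0.24,0],"turn":[0,0,0]},{"xyz":[16.5,0.24,0],"turn":[0,0,0]},{"xyz":[17.4,0.24,0],"turn":[0,0,0]},{"xyz":[17.4,0.24,0],"turn":[0,0,0]}]' 0
python3 -m inch '[{"xyz":[0,0,0],"turn":[0,0,0]},{"xyz":[0,0,0],"turn":[0,0,0]},{"xyz":[0,0,0],"turn":[0,0,0]},{"xyz":[0,0,0],"turn":[0,0,0]},{"xyz":[0,0,0],"turn":[0,0,0]},{"xyz":[0,0,0],"turn":[0,0,0]}]' 1
```

```text
time_s: 3.0
ee_pos: [0.4296, -0.1465, 0.0261]
ee_rot: [[-0.0, 0.202, 0.979], [0.0, 0.979, -0.202], [-1.0, 0.0, -0.0]]
force: [0.1, 0.3, 0.2]
gripper_width: 0.091
time_s: 3.75
ee_pos: [0.4296, -0.1465, 0.0262]
ee_rot: [[-0.0, 0.202, 0.979], [0.0, 0.979, -0.202], [-1.0, -0.0, -0.0]]
force: [-0.5, -0.5, 3.4]
gripper_width: 0.0438
```

```bash
python3 -m inch '[{"xyz":[-4,0,0],"turn":[0,0,0]},{"xyz":[-9,0,0],"turn":[0,0,0]},{"xyz":[-13,0,0],"turn":[0,0,0]},{"xyz":[-13,0,0],"turn":[0,0,0]}]' 1
python3 - <<'E'
from h import *
go(.500,.290,.16,-3)
E
```

```text
time_s: 4.25
ee_pos: [0.431, -0.1472, 0.1585]
ee_rot: [[0.004, 0.202, 0.979], [-0.002, 0.979, -0.202], [-1.0, -0.001, 0.005]]
force: [-0.8, 0.1, -2.0]
gripper_width: 0.0436
xyz [-0.21 44.21 -2.1 ] turn [-8.68  0.26  0.09]
```

```bash
python3 -m inch '[{"xyz":[-0.2,4,0],"turn":[-2,0,0]},{"xyz":[-0.2,9,0],"turn":[-4,0,0]},{"xyz":[-0.2,14,0],"turn":[-6,0,0]},{"xyz":[-0.2,19,0],"turn":[-8,0,0]},{"xyz":[-0.2,24,-1],"turn":[-8.7,0.2,0]},{"xyz":[-0.2,29,-1.5],"turn":[-8.7,0.2,0]},{"xyz":[-0.2,34,-2.1],"turn":[-8.7,0.2,0]},{"xyz":[-0.2,38,-2.1],"turn":[-8.7,0.2,0]},{"xyz":[-0.2,42,-2.1],"turn":[-8.7,0.2,0]},{"xyz":[-0.2,44.2,-2.1],"turn":[-8.7,0.2,0]},{"xyz":[-0.2,44.2,-2.1],"turn":[-8.7,0.2,0]},{"xyz":[-0.2,44.2,-2.1],"turn":[-8.7,0.2,0]}]' 1
python3 - <<'E'
from h import *
g=get_image('wrist'); cv2.imwrite('pics/w2.png',g['img'][:,:,::-1]); W=cloud(g)
print('stop w',foot(W,.0297,(.527,.351),.06))
m=(abs(W[...,2]-.0118)<.003)&(abs(W[...,0]-.555)<.06)&(abs(W[...,1]-.25)<.2); print('fence',m.sum(),rect(W[m][:,:2]))
W=cloud(get_image('top'))
z=state()['ee_pos']; print(z)
m=(W[...,2]>.03)&(W[...,2]<.2)&(np.hypot(W[...,0]-.5,W[...,1]-.29)<.04);print(m.sum())
E
```

```text
time_s: 5.75
ee_pos: [0.4995, 0.289, 0.1593]
ee_rot: [[-0.0, 0.052, 0.999], [-0.002, 0.999, -0.052], [-1.0, -0.002, -0.0]]
force: [-1.0, -0.6, -0.9]
gripper_width: 0.0436
stop w (np.int64(1719), np.float64(0.0296), (array([526. , 349.2]), array([29.3, 43.3]), 87.0))
fence 5936 (array([563.1, 256.1]), array([245.6,  40.5]), 87.1)
[0.49969997 0.28886099 0.15969741]
586
```

View pics/w2.png

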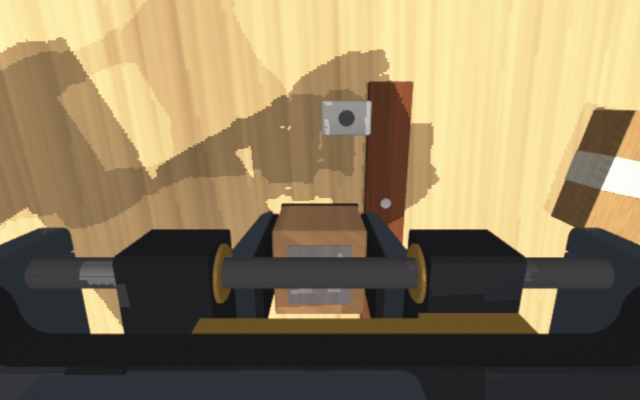

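```bash
python3 - <<'E'
from h import *
W=cloud(get_image('wrist'))
print(foot(W,.1875,(.5,.285),.05))
m=(W[...,2]>.145)&(W[...,2]<.18)&(np.hypot(W[...,0]-.5,W[...,1]-.3)<.05)&(abs(W[...,0]-.5)<.02)
P=W[m];print(m.sum(),np.percentile(P,[5,50,95],axis=0).round(4))
E
```

```text
(np.int64(5598), np.float64(0.187), (array([499.1, 283.2]), array([45.6, 65.4]), 87.0))
1603 [[0.4819 0.3034 0.1467]
 [0.4999 0.3044 0.1647]
 [0.518  0.3054 0.1787]]
```

```bash
python3 - <<'E'
from h import *
W=cloud(get_image('wrist'))
P=W[(abs(W[...,0]-.563)<.015)&(W[...,1]>.2)&(W[...,1]<.36)&(W[...,2]<.04)]
print(len(P),np.percentile(P[:,2],[1,50,90,99,99.9,100]).round(4))
E
python3 -m inch '[{"xyz":[2,2.2,1.8],"turn":[0,0,0]},{"xyz":[6,2.2,1.8],"turn":[0,0,0]},{"xyz":[10,2.2,1.8],"turn":[0,0,0]},{"xyz":[13,2.2,1.8],"turn":[0,0,0]},{"xyz":[13.5,2.2,1.8],"turn":[0,0,0]},{"xyz":[13.5,2.2,1.8],"turn":[0,0,0]}]' 1
python3 - <<'E'
from h import *
print(state()['ee_pos'],state()['force'])
E
```

```text
3650 [0.0095 0.0112 0.0122 0.013  0.0137 0.0141]
time_s: 6.7
ee_pos: [0.5194, 0.3098, 0.0256]
ee_rot: [[0.001, 0.053, 0.999], [-0.002, 0.999, -0.053], [-1.0, -0.002, 0.001]]
force: [0.2, -0.7, -1.6]
gripper_width: 0.0438
[0.51944754 0.3098197  0.02556571] [ 0.23217631 -0.65247677 -1.58331799]
```

```bash
python3 -m inch '[{"xyz":[0.5,0,0],"turn":[0,0,0]},{"xyz":[0.8,0,0],"turn":[0,0,0]},{"xyz":[0.8,0,0],"turn":[0,0,0]}]' 1
python3 -m inch '[{"xyz":[0,0.5,0.2],"turn":[0,0,0]},{"xyz":[0,0.8,0.4],"turn":[0,0,0]},{"xyz":[0,0.9,0.5],"turn":[0,0,0]},{"xyz":[0,0.9,0.5],"turn":[0,0,0]}]' 1
```

```text
time_s: 7.08
ee_pos: [0.5195, 0.3098, 0.0178]
ee_rot: [[0.001, 0.053, 0.999], [-0.002, 0.999, -0.053], [-1.0, -0.001, 0.001]]
force: [-1.3, -1.3, -0.9]
gripper_width: 0.0441
time_s: 7.58
ee_pos: [0.5246, 0.3183, 0.0177]
ee_rot: [[0.0, 0.053, 0.999], [-0.002, 0.999, -0.053], [-1.0, -0.002, 0.001]]
force: [-2.6, -2.4, 1.0]
gripper_width: 0.044
```

```bash
python3 -m inch '[{"xyz":[0,0.1,0.1],"turn":[0,0,0]},{"xyz":[0,0.2,0.15],"turn":[0,0,0]},{"xyz":[0,0.2,0.15],"turn":[0,0,0]}]' 1; python3 -m inch '[{"xyz":[0,0.1,0.1],"turn":[0,0,0]},{"xyz":[0,0.2,0.15],"turn":[0,0,0]},{"xyz":[0,0.2,0.15],"turn":[0,0,0]}]' 1
```

```text
time_s: 7.95
ee_pos: [0.5247, 0.3184, 0.0173]
ee_rot: [[-0.003, 0.053, 0.999], [-0.005, 0.999, -0.053], [-1.0, -0.005, -0.003]]
force: [-5.9, -15.6, 7.1]
gripper_width: 0.0443
time_s: 8.32
ee_pos: [0.5247, 0.3184, 0.0173]
ee_rot: [[-0.006, 0.052, 0.999], [-0.008, 0.999, -0.052], [-1.0, -0.009, -0.006]]
force: [-8.9, -18.0, 12.4]
gripper_width: 0.0438
```

```bash
python3 -m inch '[{"xyz":[0,0,0],"turn":[0,0,0]},{"xyz":[0,0,0],"turn":[0,0,0]},{"xyz":[0,0,0],"turn":[0,0,0]},{"xyz":[0,0,0],"turn":[0,0,0]}]' 0;  python3 -m inch '[{"xyz":[-3,0,0],"turn":[0,0,0]},{"xyz":[-8,0,0],"turn":[0,0,0]},{"xyz":[-14,0,0],"turn":[0,0,0]},{"xyz":[-18,0,0],"turn":[0,0,0]},{"xyz":[-18,0,0],"turn":[0,0,0]}]' 0
python3 - <<'E'
from h import *
g=get_image('wrist'); cv2.imwrite('pics/w3.png',g['img'][:,:,::-1]); W=cloud(g)
print(state()['ee_pos'])
print('stop w',foot(W,.0297,(.527,.351),.03))
print('a w',foot(W,.0445,(.526,.313),.04))
go(.5605,-.1382,.20,-14.2)
E
```

```text
time_s: 8.82
ee_pos: [0.5248, 0.3186, 0.0173]
ee_rot: [[-0.006, 0.052, 0.999], [-0.008, 0.999, -0.052], [-1.0, -0.008, -0.005]]
force: [0.4, 0.5, 0.8]
gripper_width: 0.0809
time_s: 9.45
ee_pos: [0.5274, 0.3209, 0.2007]
ee_rot: [[-0.0, 0.052, 0.999], [-0.005, 0.999, -0.052], [-1.0, -0.005, 0.0]]
force: [0.3, -0.3, -1.2]
gripper_width: 0.0916
[0.5263926  0.32038886 0.19848206]
stop w (np.int64(1306), np.float64(0.0296), (array([526. , 348.8]), array([30.5, 43.7]), 86.8))
a w (np.int64(1799), np.float64(0.0446), (array([523.7, 312.1]), array([44. , 43.9]), 86.9))
xyz [  0.15 -45.62   5.8 ] turn [11.21 -0.13  0.42]
```

View pics/w3.png

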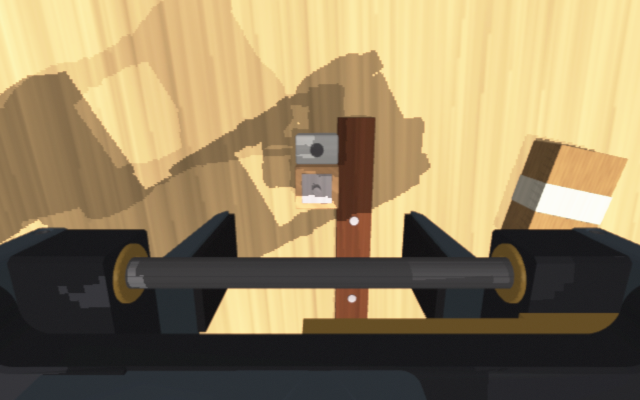

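The wrist view shows foot a at (317,187), tight in the corner below the stop at (317,149). Measured against the stop it sits at −36.8 mm along the fence and −0.4 mm out, and square. Next is foot b.

```bash
python3 -m inch '[{"xyz":[0,-4,0],"turn":[2,0,0]},{"xyz":[0,-9,0],"turn":[4,0,0]},{"xyz":[0,-14,1],"turn":[6,0,0]},{"xyz":[0.1,-19,2],"turn":[8,0,0]},{"xyz":[0.1,-24,3],"turn":[10,0,0]},{"xyz":[0.1,-29,4],"turn":[11.2,0,0.4]},{"xyz":[0.1,-34,5],"turn":[11.2,-0.1,0.4]},{"xyz":[0.1,-39,5.8],"turn":[11.2,-0.1,0.4]},{"xyz":[0.1,-43,5.8],"turn":[11.2,-0.1,0.4]},{"xyz":[0.1,-45.6,5.8],"turn":[11.2,-0.1,0.4]},{"xyz":[0.1,-45.6,5.8],"turn":[11.2,-0.1,0.4]},{"xyz":[0.1,-45.6,5.8],"turn":[11.2,-0.1,0.4]}]' 0
python3 - <<'E'
from h import *
W=cloud(get_image('wrist'))
print('b w',foot(W,.0733,(.560,-.141),.04))
go(.5605,-.1382,.044,-14.2)
E
```

```text
time_s: 11.0
ee_pos: [0.5601, -0.1373, 0.1995]
ee_rot: [[-0.002, 0.245, 0.969], [0.001, 0.969, -0.245], [-1.0, 0.0, -0.002]]
force: [0.7, 1.4, 0.4]
gripper_width: 0.0915
b w (np.int64(2154), np.float64(0.0736), (array([ 559.8, -140.5]), array([43.4, 43.9]), 76.1))
xyz [15.58 -0.1   0.09] turn [ 0.04 -0.11 -0.  ]
```

```bash
python3 -m inch '[{"xyz":[4,-0.1,0],"turn":[0,-0.1,0]},{"xyz":[9,-0.1,0],"turn":[0,-0.1,0]},{"xyz":[13,-0.1,0],"turn":[0,-0.1,0]},{"xyz":[15.5,-0.1,0],"turn":[0,-0.1,0]},{"xyz":[16,-0.1,0],"turn":[0,-0.1,0]},{"xyz":[16,-0.1,0],"turn":[0,-0.1,0]}]' 0
python3 -m inch '[{"xyz":[0,0,0],"turn":[0,0,0]},{"xyz":[0,0,0],"turn":[0,0,0]},{"xyz":[0,0,0],"turn":[0,0,0]},{"xyz":[0,0,0],"turn":[0,0,0]},{"xyz":[0,0,0],"turn":[0,0,0]},{"xyz":[0,0,0],"turn":[0,0,0]}]' 1
python3 -m inch '[{"xyz":[-4,0,0],"turn":[0,0,0]},{"xyz":[-9,0,0],"turn":[0,0,0]},{"xyz":[-14,0,0],"turn":[0,0,0]},{"xyz":[-14,0,0],"turn":[0,0,0]}]' 1
python3 - <<'E'
from h import *
go(.515,.2545,.18,-3)
E
```

```text
time_s: 11.8
ee_pos: [0.56, -0.1375, 0.0402]
ee_rot: [[0.0, 0.244, 0.97], [-0.0, 0.97, -0.244], [-1.0, 0.0, 0.0]]
force: [0.1, 0.1, 0.7]
gripper_width: 0.0911
time_s: 12.55
ee_pos: [0.56, -0.1375, 0.0403]
ee_rot: [[0.0, 0.244, 0.97], [-0.0, 0.97, -0.244], [-1.0, -0.0, 0.0]]
force: [0.6, -1.4, 1.7]
gripper_width: 0.0442
time_s: 13.05
ee_pos: [0.5619, -0.1382, 0.1839]
ee_rot: [[0.006, 0.244, 0.97], [-0.002, 0.97, -0.244], [-1.0, -0.001, 0.007]]
force: [0.2, -0.4, -1.3]
gripper_width: 0.0437
xyz [  0.27  36.94 -14.13] turn [-11.12   0.38   0.07]
```

```bash
python3 -m inch '[{"xyz":[0.2,4,-1],"turn":[-2,0,0]},{"xyz":[0.2,8,-3],"turn":[-4,0,0]},{"xyz":[0.2,13,-5],"turn":[-6,0,0]},{"xyz":[0.2,18,-7],"turn":[-8,0,0]},{"xyz":[0.2,23,-9],"turn":[-10,0.3,0]},{"xyz":[0.2,27,-11],"turn":[-11.1,0.4,0]},{"xyz":[0.2,31,-13],"turn":[-11.1,0.4,0]},{"xyz":[0.2,35,-14.1],"turn":[-11.1,0.4,0]},{"xyz":[0.2,36.9,-14.1],"turn":[-11.1,0.4,0]},{"xyz":[0.2,36.9,-14.1],"turn":[-11.1,0.4,0]},{"xyz":[0.2,36.9,-14.1],"turn":[-11.1,0.4,0]}]' 1
cat >> h.py <<'E'
def held(W,bx,by,zlo,zhi):
    "front (+y') face of held foot from wrist cloud, in tool y,z relative to tcp (mm)"
    s=state();R=s['ee_rot'];D=(W-s['ee_pos'])@R  # tool coords
    m=(W[...,2]>zlo)&(W[...,2]<zhi)&(abs(D[...,2])<.018)&(D[...,1]>0)&(D[...,1]<.04)
    return m.sum(),np.percentile(D[m][:,1]*1000,[10,50,90]).round(1)
def rel(p):
    s=state();d=np.array([p[0]/1000,p[1]/1000,s['ee_pos'][2]])-s['ee_pos'];return (s['ee_rot'].T@d*1000).round(1)
E
python3 - <<'E'
from h import *
g=get_image('wrist'); cv2.imwrite('pics/w4.png',g['img'][:,:,::-1]); W=cloud(g)
z=state()['ee_pos'][2]
print(state()['ee_pos'],held(W,0,0,z-.02,z+.015))
n,h,r=foot(W,.0446,(.5237,.3121),.033);print(n,h,r,rel(r[0]))
E
```

```text
time_s: 14.42
ee_pos: [0.5151, 0.253, 0.1802]
ee_rot: [[-0.002, 0.053, 0.999], [-0.002, 0.999, -0.053], [-1.0, -0.002, -0.001]]
force: [0.2, 0.7, -1.1]
gripper_width: 0.0439
[0.51509848 0.25289455 0.18037361] (np.int64(1235), array([18.5, 18.8, 19. ]))
2358 0.0447 (array([523.8, 311.6]), array([43.3, 44. ]), 86.9) [-0.1 59.1  5.5]
```

View pics/w4.png

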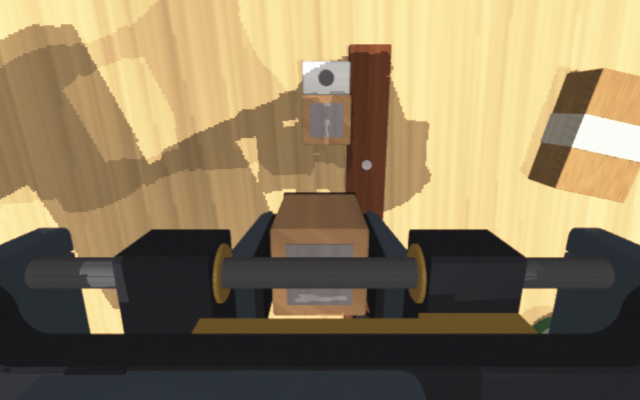

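Held foot b is at (320,270). Foot a at (326,120) stands 18 mm ahead of it.

```bash
python3 -m inch '[{"xyz":[3,0.9,0.2],"turn":[0,0,0]},{"xyz":[7,0.9,0.2],"turn":[0,0,0]},{"xyz":[11,0.9,0.2],"turn":[0,0,0]},{"xyz":[14,0.9,0.2],"turn":[0,0,0]},{"xyz":[14.7,0.9,0.2],"turn":[0,0,0]},{"xyz":[14.8,0.9,0.2],"turn":[0,0,0]},{"xyz":[14.8,0.9,0.2],"turn":[0,0,0]}]' 1
python3 - <<'E'
from h import *
go(.5225,.2735,.0317,-3)
E
```

```text
time_s: 15.35
ee_pos: [0.5182, 0.2616, 0.0336]
ee_rot: [[0.0, 0.054, 0.999], [-0.001, 0.999, -0.054], [-1.0, -0.001, 0.0]]
force: [0.1, -0.1, -1.5]
gripper_width: 0.0438
xyz [0.18 1.21 0.37] turn [-0.09  0.02  0.06]
```

```bash
python3 -m inch '[{"xyz":[0.2,0.3,0.1],"turn":[0,0,0]},{"xyz":[0.2,0.6,0.3],"turn":[0,0,0]},{"xyz":[0.2,0.9,0.4],"turn":[0,0,0]},{"xyz":[0.2,0.95,0.4],"turn":[0,0,0]}]' 1
python3 -m inch '[{"xyz":[0,0.1,0.1],"turn":[0,0,0]},{"xyz":[0,0.15,0.1],"turn":[0,0,0]},{"xyz":[0,0.15,0.1],"turn":[0,0,0]}]' 1
```

```text
time_s: 15.85
ee_pos: [0.5222, 0.271, 0.0314]
ee_rot: [[-0.0, 0.054, 0.999], [-0.001, 0.999, -0.054], [-1.0, -0.001, -0.0]]
force: [-3.0, -1.8, -0.2]
gripper_width: 0.0442
time_s: 16.23
ee_pos: [0.5223, 0.2714, 0.0313]
ee_rot: [[-0.002, 0.053, 0.999], [-0.003, 0.999, -0.053], [-1.0, -0.003, -0.002]]
force: [-5.9, -9.5, 6.6]
gripper_width: 0.0443
```

Both contacts show in the forces. I'll release, rise and check.

```bash
python3 -m inch '[{"xyz":[0,0,0],"turn":[0,0,0]},{"xyz":[0,0,0],"turn":[0,0,0]},{"xyz":[0,0,0],"turn":[0,0,0]},{"xyz":[0,0,0],"turn":[0,0,0]}]' 0;  python3 -m inch '[{"xyz":[-3,0,0],"turn":[0,0,0]},{"xyz":[-8,0,0],"turn":[0,0,0]},{"xyz":[-13,0,0],"turn":[0,0,0]},{"xyz":[-17,0,0],"turn":[0,0,0]},{"xyz":[-17,0,0],"turn":[0,0,0]}]' 0
python3 - <<'E'
from h import *
g=get_image('wrist'); cv2.imwrite('pics/w5.png',g['img'][:,:,::-1]); W=cloud(g)
print(state()['ee_pos'])
for n,H,p in(('stop',.0297,(.526,.349)),('a',.0446,(.5237,.312)),('b',.0645,(.5215,.268))): print(n,foot(W,H,p,.033))
go(.5705,-.2825,.20,-7)
E
```

```text
time_s: 16.73
ee_pos: [0.5225, 0.2715, 0.0314]
ee_rot: [[-0.002, 0.053, 0.999], [-0.003, 0.999, -0.053], [-1.0, -0.003, -0.002]]
force: [0.0, -0.4, -0.4]
gripper_width: 0.0812
time_s: 17.35
ee_pos: [0.5244, 0.2727, 0.2045]
ee_rot: [[0.003, 0.053, 0.999], [-0.001, 0.999, -0.053], [-1.0, -0.001, 0.003]]
force: [0.7, 0.5, -0.8]
gripper_width: 0.0907
[0.52341776 0.27225627 0.20249852]
stop (np.int64(1352), np.float64(0.0296), (array([525.7, 349.1]), array([29.2, 43.7]), 86.9))
a (np.int64(2004), np.float64(0.0447), (array([523.9, 311.8]), array([44.4, 43.8]), 86.8))
b (np.int64(1974), np.float64(0.0646), (array([521.5, 268.4]), array([43.6, 43.7]), 87.2))
xyz [  0.36 -55.15   7.65] turn [3.95 0.03 0.11]
```

View pics/w5.png

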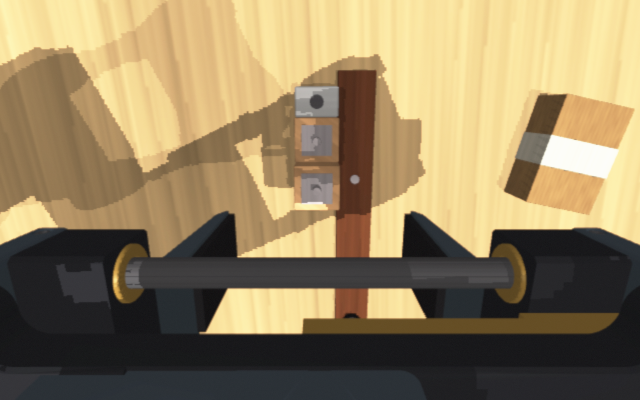

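Feet a and b sit at (317,141) and (317,188), touching each other and the fence. Next is foot c.

```bash
python3 -m inch '[{"xyz":[0,-4,0],"turn":[1,0,0]},{"xyz":[0.2,-9,1],"turn":[2,0,0]},{"xyz":[0.3,-14,2],"turn":[3,0,0]},{"xyz":[0.3,-20,3],"turn":[4,0,0]},{"xyz":[0.3,-26,4],"turn":[4,0,0]},{"xyz":[0.3,-32,5],"turn":[4,0,0]},{"xyz":[0.3,-38,6],"turn":[4,0,0]},{"xyz":[0.3,-44,7],"turn":[4,0,0]},{"xyz":[0.3,-49,7.6],"turn":[4,0,0.1]},{"xyz":[0.3,-53,7.6],"turn":[4,0,0.1]},{"xyz":[0.3,-55.1,7.6],"turn":[4,0,0.1]},{"xyz":[0.3,-55.1,7.6],"turn":[4,0,0.1]}]' 0
python3 - <<'E'
from h import *
W=cloud(get_image('wrist'))
print('c w',foot(W,.0935,(.570,-.285),.04))
go(.5705,-.2825,.060,-7)
E
```

```text
time_s: 18.9
ee_pos: [0.5695, -0.2825, 0.1995]
ee_rot: [[-0.001, 0.124, 0.992], [0.001, 0.992, -0.124], [-1.0, 0.001, -0.001]]
force: [-0.1, 1.2, -0.3]
gripper_width: 0.0915
c w (np.int64(2458), np.float64(0.0936), (array([ 569.7, -285.3]), array([44.4, 43.9]), 83.7))
xyz [13.97 -0.11  0.11] turn [-0.08 -0.04 -0.04]
```

```bash
python3 -m inch '[{"xyz":[4,-0.1,0.1],"turn":[0,0,0]},{"xyz":[9,-0.1,0.1],"turn":[0,0,0]},{"xyz":[12.5,-0.1,0.1],"turn":[0,0,0]},{"xyz":[14,-0.1,0.1],"turn":[0,0,0]},{"xyz":[14,-0.1,0.1],"turn":[0,0,0]}]' 0
python3 -m inch '[{"xyz":[0,0,0],"turn":[0,0,0]},{"xyz":[0,0,0],"turn":[0,0,0]},{"xyz":[0,0,0],"turn":[0,0,0]},{"xyz":[0,0,0],"turn":[0,0,0]},{"xyz":[0,0,0],"turn":[0,0,0]},{"xyz":[0,0,0],"turn":[0,0,0]}]' 1
python3 -m inch '[{"xyz":[-4,0,0],"turn":[0,0,0]},{"xyz":[-9,0,0],"turn":[0,0,0]},{"xyz":[-14,0,0],"turn":[0,0,0]},{"xyz":[-14,0,0],"turn":[0,0,0]}]' 1
python3 - <<'E'
from h import *
go(.513,.2105,.20,-3)
E
```

```text
time_s: 19.58
ee_pos: [0.5704, -0.2814, 0.0595]
ee_rot: [[-0.002, 0.122, 0.992], [0.002, 0.992, -0.122], [-1.0, 0.001, -0.002]]
force: [1.0, 0.1, 0.7]
gripper_width: 0.0911
time_s: 20.32
ee_pos: [0.5704, -0.2815, 0.0596]
ee_rot: [[-0.002, 0.122, 0.992], [0.001, 0.992, -0.122], [-1.0, 0.001, -0.002]]
force: [-0.5, 0.6, 1.6]
gripper_width: 0.0438
time_s: 20.82
ee_pos: [0.5724, -0.2827, 0.2035]
ee_rot: [[0.004, 0.122, 0.992], [-0.002, 0.992, -0.122], [-1.0, -0.002, 0.004]]
force: [0.3, 0.5, -1.4]
gripper_width: 0.0441
xyz [  0.23  48.23 -11.93] turn [-4.03  0.25  0.1 ]
```

```bash
python3 -m inch '[{"xyz":[0.2,4,-1],"turn":[-1,0,0]},{"xyz":[0.2,9,-2],"turn":[-2,0,0]},{"xyz":[0.2,14,-3],"turn":[-3,0,0]},{"xyz":[0.2,19,-4],"turn":[-4,0,0]},{"xyz":[0.2,24,-5.5],"turn":[-4,0.2,0]},{"xyz":[0.2,29,-7],"turn":[-4,0.2,0]},{"xyz":[0.2,34,-8.5],"turn":[-4,0.2,0.1]},{"xyz":[0.2,39,-10],"turn":[-4,0.2,0.1]},{"xyz":[0.2,43.5,-11],"turn":[-4,0.2,0.1]},{"xyz":[0.2,47,-11.9],"turn":[-4,0.2,0.1]},{"xyz":[0.2,48.2,-11.9],"turn":[-4,0.2,0.1]},{"xyz":[0.2,48.2,-11.9],"turn":[-4,0.2,0.1]}]' 1
python3 - <<'E'
from h import *
g=get_image('wrist'); cv2.imwrite('pics/w6.png',g['img'][:,:,::-1]); W=cloud(g)
z=state()['ee_pos'][2]
print(state()['ee_pos'],held(W,0,0,z-.02,z+.015))
n,h,r=foot(W,.0646,(.5217,.268),.033);print(n,h,r,rel(r[0]))
E
```

```text
time_s: 22.32
ee_pos: [0.513, 0.2103, 0.1995]
ee_rot: [[-0.0, 0.052, 0.999], [-0.0, 0.999, -0.052], [-1.0, -0.0, -0.0]]
force: [-0.0, -0.0, -2.0]
gripper_width: 0.0439
[0.51312846 0.20963154 0.19969242] (np.int64(1239), array([18.4, 18.7, 18.9]))
2320 0.0647 (array([521.8, 268.2]), array([43.3, 44. ]), 86.4) [-0.  58.9  5.6]
```

View pics/w6.png

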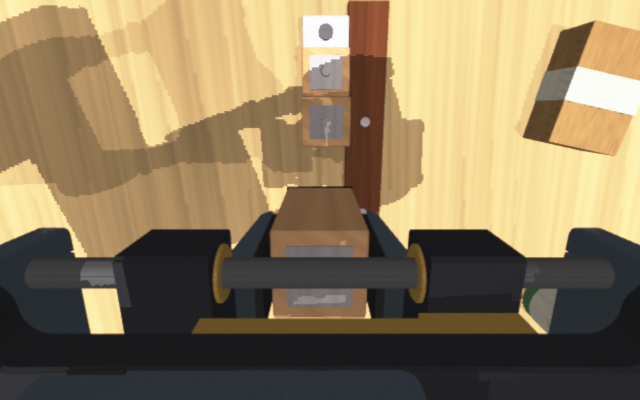

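Held foot c is at (320,275), with b at (326,120) 18 mm ahead of it. Lowering it in front of its place.

```bash
python3 -m inch '[{"xyz":[3,0.9,0.2],"turn":[0,0,0]},{"xyz":[7,0.9,0.2],"turn":[0,0,0]},{"xyz":[11,0.9,0.2],"turn":[0,0,0]},{"xyz":[14,0.9,0.2],"turn":[0,0,0]},{"xyz":[14.7,0.9,0.2],"turn":[0,0,0]},{"xyz":[14.7,0.9,0.2],"turn":[0,0,0]},{"xyz":[14.7,0.9,0.2],"turn":[0,0,0]}]' 1
python3 - <<'E'
from h import *
go(.5202,.2275,.0508,-3)
E
```

```text
time_s: 23.25
ee_pos: [0.5165, 0.2184, 0.0539]
ee_rot: [[0.002, 0.053, 0.999], [-0.0, 0.999, -0.053], [-1.0, 0.0, 0.002]]
force: [-0.5, 0.2, -0.3]
gripper_width: 0.044
xyz [0.31 0.93 0.32] turn [-0.03  0.11 -0.  ]
```

```bash
python3 -m inch '[{"xyz":[0.2,0.1,0.1],"turn":[0,0,0]},{"xyz":[0.3,0.4,0.2],"turn":[0,0.1,0]},{"xyz":[0.3,0.7,0.35],"turn":[0,0.1,0]},{"xyz":[0.3,0.9,0.4],"turn":[0,0.1,0]},{"xyz":[0.3,0.95,0.4],"turn":[0,0.1,0]}]' 1
python3 -m inch '[{"xyz":[0,0.1,0.1],"turn":[0,0,0]},{"xyz":[0,0.15,0.1],"turn":[0,0,0]},{"xyz":[0,0.15,0.1],"turn":[0,0,0]}]' 1
```

```text
time_s: 23.88
ee_pos: [0.52, 0.2276, 0.0506]
ee_rot: [[-0.002, 0.053, 0.999], [-0.001, 0.999, -0.053], [-1.0, -0.001, -0.002]]
force: [-4.0, -2.3, 0.1]
gripper_width: 0.0442
time_s: 24.25
ee_pos: [0.5202, 0.2281, 0.0507]
ee_rot: [[-0.004, 0.052, 0.999], [-0.002, 0.999, -0.052], [-1.0, -0.002, -0.003]]
force: [-4.9, -10.1, 7.9]
gripper_width: 0.044
```

```bash
python3 -m inch '[{"xyz":[0,0,0],"turn":[0,0,0]},{"xyz":[0,0,0],"turn":[0,0,0]},{"xyz":[0,0,0],"turn":[0,0,0]},{"xyz":[0,0,0],"turn":[0,0,0]}]' 0;  python3 -m inch '[{"xyz":[-3,0,0],"turn":[0,0,0]},{"xyz":[-8,0,0],"turn":[0,0,0]},{"xyz":[-13,0,0],"turn":[0,0,0]},{"xyz":[-17,0,0],"turn":[0,0,0]},{"xyz":[-17,0,0],"turn":[0,0,0]}]' 0
python3 - <<'E'
from h import *
g=get_image('wrist'); cv2.imwrite('pics/w7.png',g['img'][:,:,::-1]); W=cloud(g)
print(state()['ee_pos'])
for n,H,p in(('stop',.0297,(.526,.349)),('a',.0446,(.5237,.312)),('b',.0645,(.5215,.268)),('c',.0847,(.519,.225))): print(n,foot(W,H,p,.033))
go(.4495,-.298,.225,11)
E
```

```text
time_s: 24.75
ee_pos: [0.5203, 0.2282, 0.0507]
ee_rot: [[-0.003, 0.052, 0.999], [-0.002, 0.999, -0.052], [-1.0, -0.002, -0.003]]
force: [-0.2, -0.6, -0.9]
gripper_width: 0.0812
time_s: 25.38
ee_pos: [0.5224, 0.2292, 0.2237]
ee_rot: [[0.002, 0.052, 0.999], [-0.0, 0.999, -0.052], [-1.0, -0.0, 0.002]]
force: [-0.3, -0.7, -1.0]
gripper_width: 0.0915
[0.52141763 0.22882887 0.22173267]
stop (np.int64(1245), np.float64(0.0297), (array([526.1, 349.9]), array([28.3, 43.6]), 87.1))
a (np.int64(1939), np.float64(0.0446), (array([523.8, 311.8]), array([43.8, 43.9]), 87.0))
b (np.int64(1987), np.float64(0.0647), (array([521.7, 267.4]), array([44.4, 43.8]), 87.0))
c (np.int64(1982), np.float64(0.0847), (array([519.2, 224.2]), array([43.8, 43.8]), 87.1))
xyz [ -0.25 -52.99  -4.43] turn [-13.99  -0.06   0.08]
```

View pics/w7.png

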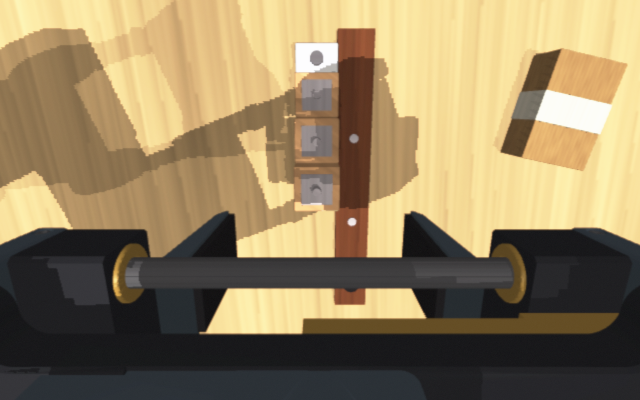

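Feet a, b and c form a straight row at column 317, rows 95, 142 and 190, with no gaps. Last is foot d.

```bash
python3 -m inch '[{"xyz":[0,-4,0],"turn":[-2,0,0]},{"xyz":[-0.2,-9,-0.5],"turn":[-4,0,0]},{"xyz":[-0.2,-14,-1],"turn":[-6,0,0]},{"xyz":[-0.2,-20,-1.5],"turn":[-8,0,0]},{"xyz":[-0.2,-25,-2],"turn":[-10,0,0]},{"xyz":[-0.2,-30,-2.5],"turn":[-12,0,0]},{"xyz":[-0.2,-35,-3],"turn":[-14,0,0]},{"xyz":[-0.2,-40,-3.5],"turn":[-14,0,0]},{"xyz":[-0.2,-45,-4],"turn":[-14,0,0]},{"xyz":[-0.2,-49.5,-4.4],"turn":[-14,0,0]},{"xyz":[-0.2,-53,-4.4],"turn":[-14,0,0]},{"xyz":[-0.2,-53,-4.4],"turn":[-14,0,0]}]' 0
python3 - <<'E'
from h import *
W=cloud(get_image('wrist'))
print('d w',foot(W,.1135,(.449,-.300),.04))
go(.4495,-.298,.080,11)
E
```

```text
time_s: 26.92
ee_pos: [0.4491, -0.2999, 0.223]
ee_rot: [[-0.002, -0.188, 0.982], [-0.0, 0.982, 0.188], [-1.0, 0.0, -0.002]]
force: [-0.6, 0.7, 0.1]
gripper_width: 0.0913
d w (np.int64(2404), np.float64(0.1136), (array([ 448.9, -300.8]), array([44. , 44.4]), 9.9))
xyz [14.31  0.02  0.08] turn [-0.09 -0.14 -0.04]
```

```bash
python3 -m inch '[{"xyz":[4,0,0.1],"turn":[0,-0.1,0]},{"xyz":[9,0,0.1],"turn":[0,-0.1,0]},{"xyz":[12.5,0,0.1],"turn":[0,-0.1,0]},{"xyz":[14.3,0,0.1],"turn":[0,-0.1,0]},{"xyz":[14.3,0,0.1],"turn":[0,-0.1,0]}]' 0
python3 -m inch '[{"xyz":[0,0,0],"turn":[0,0,0]},{"xyz":[0,0,0],"turn":[0,0,0]},{"xyz":[0,0,0],"turn":[0,0,0]},{"xyz":[0,0,0],"turn":[0,0,0]},{"xyz":[0,0,0],"turn":[0,0,0]},{"xyz":[0,0,0],"turn":[0,0,0]}]' 1
python3 -m inch '[{"xyz":[-4,0,0],"turn":[0,0,0]},{"xyz":[-9,0,0],"turn":[0,0,0]},{"xyz":[-14,0,0],"turn":[0,0,0]},{"xyz":[-14,0,0],"turn":[0,0,0]}]' 1
python3 - <<'E'
from h import *
go(.511,.1665,.22,-3)
E
```

```text
time_s: 27.6
ee_pos: [0.4488, -0.2963, 0.0786]
ee_rot: [[-0.004, -0.19, 0.982], [0.003, 0.982, 0.19], [-1.0, 0.004, -0.003]]
force: [0.8, 0.1, 0.7]
gripper_width: 0.0909
time_s: 28.35
ee_pos: [0.4489, -0.2964, 0.0787]
ee_rot: [[-0.004, -0.19, 0.982], [0.003, 0.982, 0.19], [-1.0, 0.004, -0.003]]
force: [-0.6, -0.7, 2.6]
gripper_width: 0.0441
time_s: 28.85
ee_pos: [0.4508, -0.298, 0.2221]
ee_rot: [[0.001, -0.19, 0.982], [-0.001, 0.982, 0.19], [-1.0, -0.001, 0.001]]
force: [0.5, -0.7, -1.5]
gripper_width: 0.0437
xyz [ 0.17 44.46 14.74] turn [13.96  0.07  0.07]
```

```bash
python3 -m inch '[{"xyz":[0.1,4,1],"turn":[2,0,0]},{"xyz":[0.1,9,2],"turn":[4,0,0]},{"xyz":[0.1,14,4],"turn":[6,0,0]},{"xyz":[0.1,19,6],"turn":[8,0,0]},{"xyz":[0.1,24,8],"turn":[10,0,0]},{"xyz":[0.1,29,10],"turn":[12,0,0]},{"xyz":[0.1,33,11.5],"turn":[14,0,0]},{"xyz":[0.1,37,13],"turn":[14,0,0]},{"xyz":[0.1,41,14],"turn":[14,0,0]},{"xyz":[0.1,43.5,14.7],"turn":[14,0.1,0]},{"xyz":[0.1,44.4,14.7],"turn":[14,0.1,0]},{"xyz":[0.1,44.4,14.7],"turn":[14,0.1,0]}]' 1
python3 - <<'E'
from h import *
g=get_image('wrist'); cv2.imwrite('pics/w8.png',g['img'][:,:,::-1]); W=cloud(g)
z=state()['ee_pos'][2]
print(state()['ee_pos'],held(W,0,0,z-.02,z+.015))
n,h,r=foot(W,.0846,(.5193,.2242),.033);print(n,h,r,rel(r[0]))
E
```

```text
time_s: 30.35
ee_pos: [0.5101, 0.1657, 0.2198]
ee_rot: [[-0.002, 0.052, 0.999], [-0.002, 0.999, -0.052], [-1.0, -0.002, -0.002]]
force: [-0.2, -0.0, -1.4]
gripper_width: 0.0442
[0.51029648 0.16526453 0.22008773] (np.int64(1260), array([17.5, 17.7, 18. ]))
2369 0.0846 (array([519.4, 223.4]), array([43.4, 44. ]), 86.8) [-0.1 58.5  6. ]
```

View pics/w8.png

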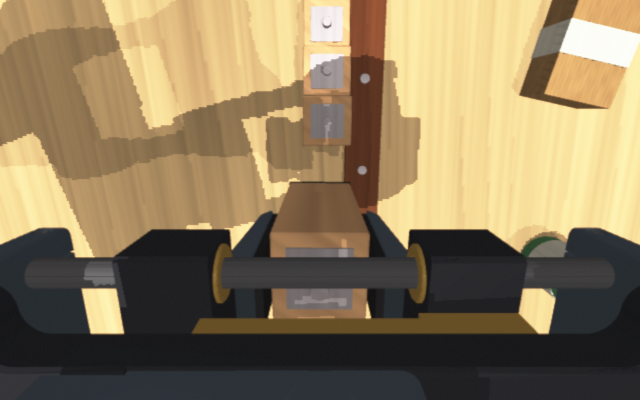

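Held foot d is at (320,280), with c at (327,120) 19 mm ahead of it. The bottle at (545,260) is well off to the side.

```bash
python3 -m inch '[{"xyz":[3,0.9,0.2],"turn":[0,0,0]},{"xyz":[7,0.9,0.2],"turn":[0,0,0]},{"xyz":[11,0.9,0.2],"turn":[0,0,0]},{"xyz":[14,0.9,0.2],"turn":[0,0,0]},{"xyz":[14.8,0.9,0.2],"turn":[0,0,0]},{"xyz":[14.8,0.9,0.2],"turn":[0,0,0]},{"xyz":[14.8,0.9,0.2],"turn":[0,0,0]}]' 1
python3 - <<'E'
from h import *
go(.5179,.1845,.0699,-3)
E
```

```text
time_s: 31.28
ee_pos: [0.5134, 0.1738, 0.0732]
ee_rot: [[0.0, 0.053, 0.999], [-0.001, 0.999, -0.053], [-1.0, -0.001, 0.0]]
force: [0.5, 0.0, -1.1]
gripper_width: 0.0437
xyz [0.33 1.09 0.4 ] turn [-0.05  0.03  0.08]
```

```bash
python3 -m inch '[{"xyz":[0.2,0.1,0.1],"turn":[0,0,0]},{"xyz":[0.33,0.4,0.2],"turn":[0,0,0]},{"xyz":[0.33,0.7,0.35],"turn":[0,0,0]},{"xyz":[0.33,1,0.4],"turn":[0,0,0]},{"xyz":[0.33,1.05,0.4],"turn":[0,0,0]}]' 1
python3 -m inch '[{"xyz":[0,0.1,0.1],"turn":[0,0,0]},{"xyz":[0,0.15,0.1],"turn":[0,0,0]},{"xyz":[0,0.15,0.1],"turn":[0,0,0]}]' 1
```

```text
time_s: 31.9
ee_pos: [0.5177, 0.1843, 0.0698]
ee_rot: [[-0.0, 0.053, 0.999], [-0.001, 0.999, -0.053], [-1.0, -0.001, 0.0]]
force: [-1.4, -0.9, -1.0]
gripper_width: 0.0439
time_s: 32.28
ee_pos: [0.5179, 0.1849, 0.0698]
ee_rot: [[-0.002, 0.053, 0.999], [-0.003, 0.999, -0.053], [-1.0, -0.003, -0.002]]
force: [-4.6, -8.6, 3.7]
gripper_width: 0.0436
```

```bash
python3 -m inch '[{"xyz":[0,0,0],"turn":[0,0,0]},{"xyz":[0,0,0],"turn":[0,0,0]},{"xyz":[0,0,0],"turn":[0,0,0]},{"xyz":[0,0,0],"turn":[0,0,0]}]' 0;  python3 -m inch '[{"xyz":[-3,0,0],"turn":[0,0,0]},{"xyz":[-8,0,0],"turn":[0,0,0]},{"xyz":[-13,0,0],"turn":[0,0,0]},{"xyz":[-18,0,0],"turn":[0,0,0]},{"xyz":[-18,0,0],"turn":[0,0,0]}]' 0
python3 - <<'E'
from h import *
g=get_image('wrist'); cv2.imwrite('pics/w9.png',g['img'][:,:,::-1]); W=cloud(g)
print(state()['ee_pos'])
for n,H,p in(('a',.0446,(.5237,.312)),('b',.0645,(.5215,.268)),('c',.0847,(.519,.225)),('d',.1047,(.517,.181))): print(n,foot(W,H,p,.033))
cv2.imwrite('pics/s9.png',get_image('scene')['img'][:,:,::-1])
E
```

```text
time_s: 32.78
ee_pos: [0.5181, 0.1849, 0.0698]
ee_rot: [[-0.001, 0.053, 0.999], [-0.003, 0.999, -0.053], [-1.0, -0.003, -0.001]]
force: [-0.0, 0.3, 0.8]
gripper_width: 0.0811
time_s: 33.4
ee_pos: [0.5201, 0.186, 0.2536]
ee_rot: [[0.005, 0.052, 0.999], [-0.001, 0.999, -0.052], [-1.0, -0.001, 0.005]]
force: [-0.0, -0.5, -0.8]
gripper_width: 0.0913
[0.51902265 0.18568197 0.25124195]
a (np.int64(1699), np.float64(0.0447), (array([523.8, 312.9]), array([42.1, 43.2]), 87.1))
b (np.int64(1811), np.float64(0.0646), (array([521.6, 267.9]), array([43.1, 44. ]), 87.0))
c (np.int64(1914), np.float64(0.0847), (array([519.4, 223.5]), array([44.8, 44. ]), 86.9))
d (np.int64(1876), np.float64(0.1046), (array([517., 180.]), array([44. , 43.3]), 87.8))
```

View pics/w9.png

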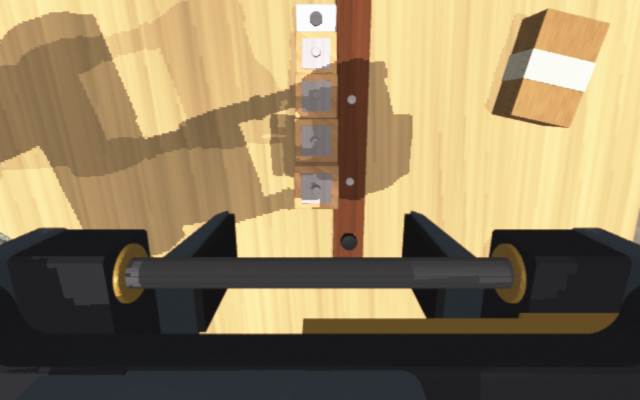

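View pics/s9.png

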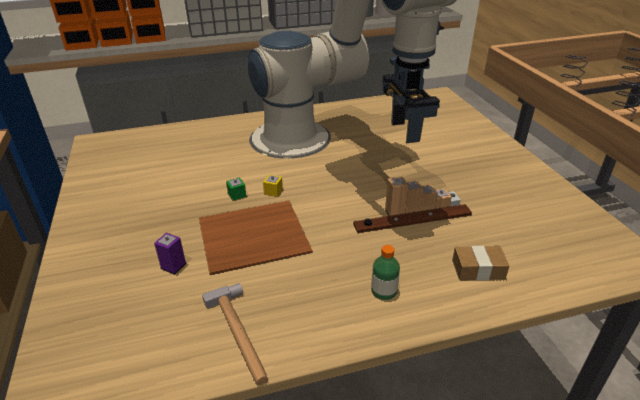

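The wrist view shows the row at column 316, with the stop at row 18 and the feet at rows 52, 95, 142 and 187. In the scene view the feet step up from the stop at (452,197) to foot d at (398,195). The bottle (385,275), carton (480,262), hammer (222,295) and look-alikes are where they started.

```bash
python3 -c "
from cell import hand_in
print(hand_in())"
```

```text
the job is handed in; nothing more can be done
None
```

I set all four feet upright in one row along the fence, shortest to tallest (a, b, c, d) from the stop, and handed the job in at about 33.5 s. Each foot was pushed against the fence and then against the stop or the foot before it until contact forces of about 5–18 N showed, then released.

**Last checks (wrist camera):**
- **Spacing:** foot centres are about 44 to 45 mm apart, so each touches the one before it to within measuring error.
- **Corner:** foot a measured 36.8 mm from the stop's centre along the fence, against a nominal 37 mm.
- **Squareness:** all four are square to the fence to within about 1°.
- **Heights:** the tops are at 45, 65, 85 and 105 mm, so every foot stands on the bench.
- **Left alone:** in the final scene picture the bottle, carton, hammer and look-alikes look unmoved.

**What disagreed:** the top and wrist cameras differed by about 4–5 mm in y, and the scene camera came out about midway. I took a mean for picking and used contact forces and measurements against neighbouring parts for placing. One small correction before gripping foot a went the wrong way, so it was held about 4 mm off centre, but pushing it into the corner made that harmless.

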